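# Open the stuck wax jar

## Robot

A 6-joint arm with a two-finger parallel gripper is mounted at the origin on the work surface. World frame = base frame: x ahead of the robot, y to its left, z up, the work surface at z = 0. Lengths are in m, angles in rad, forces in N, time in s.
With the tool pointing down it reaches from about 0.25 to 0.775 m from the base axis. Payload 4 kg.
Tool frame: the origin (TCP) lies between the finger pads; the fingertips stand 25 mm ahead of it and the grasp point (between the pads) lies 6 mm ahead of it (robot.tip_reach is the z of the fingertips in the tool frame, in m); z points along the fingers, y is the line along which they close (so a half turn about z gives the same grasp; the last joint's range is limited). The gripper opens to 94 mm and grips with 3 to 60 N. Pads are 16 mm wide; open, the fingers measure 119 mm over their backs; the gripper's body (75 mm by 177 mm) begins 78 mm behind the grasp point.
Start: joints at [1.011, 0.087, 1.371, -0, 1.684, -0.103], TCP at [0.243, 0.494, 0.231] pointing down, gripper open.
Joint ranges: [-3.1, 3.1], [-0.76, 2.03], [0.27, 2.55], [-1.08, 4.22], [0.17, 2.65], [-2.57, 2.57]. Speed limits (rad/s): [2.79, 2.79, 3.14, 3.14, 3.14, 3.14].

## Interface

Orientations are given as [roll, pitch, yaw] about the fixed x, y, z axes, in that order (R = Rz(yaw) Ry(pitch) Rx(roll)).
In Python, from bench import robot gives the robot as it stands. The module is installed in compiled form; this text tells all that it offers.
- The arm moves only by the shell command python3 -m handwheel 'ROWS'. ROWS is JSON, a list of rows, each a list of 3 entries, a list of its own where there are three numbers: the turn, a rotation vector about the world's x, y, z in units of 90 degrees (1.0 is 90 degrees), then the shift along the world's x, y, z in units of 0.05 m (1.0 is 0.05 m), then the closure, from 0 (fully open) to 1 (shut). A call has 1 to 5 rows; each row shifts and turns the commanded pose from where the row before left it; what a row does not reach is not made up. A row lasts 1/10 s, in which the tool goes at most 50 mm and 8.59 degrees, less where a joint would pass 70% of its speed; a pose out of reach is approached as far as the arm can. A call with a number of a shift or a turn outside -1 to 1 is refused whole. A call with a gripper value outside its range is refused whole. The fingers move at their own pace and stop on an object; the grip force is fixed at half the most. Time passes only in rows, so rows that do not move let the fingers close. It gives the time, the measured TCP pose, the force, the opening and the grip force at its end, in the units of the state.
- robot.get_obs(): the state, without advancing time (a new reading comes with each control period).
- robot.snapshot(name): name is "scene" or "top"; returns (picture, depth): 420x560x3 uint8, red, green, blue; 420x560 float32, m along the optical axis (not along the pixel's ray), 0 where there is no reading.
- robot.calibration(name): a dict with "mtx" (3x3 intrinsics, pixels), "extrinsics" (4x4, takes a point from camera to world coordinates). Camera axes: x right, y down, z forward; pixel columns grow to the right and rows downward; lengths in m; the calibration is good to about 2 mm. A picture is of the moment at which its call begins. calibration takes no time and is no camera call.
- robot.close_job(): hands the job in; it is judged then, once.
Trained networks look in the newest picture that a camera, given by its name, has taken for a name from the list of things; names that differ only in an ending like _2 or _b are one class to them, and where a whole thing is asked for, a point or a joint stands for the part that bears it (a point fixed in the world has none). Each returns a list of dicts, best first, with "p" (0 to 1); they miss things now and then, are a little off and sometimes report something else, mostly with a low value. They report only what shows in the picture. A call takes as long as a camera call. They do not tell look-alikes from the thing itself.
- robot.boxes_of(query, camera): "bbox" ([left, top, right, bottom] in pixels, round what is visible of it).
The state is a dict: "time": time; "joint_positions": joint angles; "qvel": joint speeds; "joint_torque": joint torques, N m; "tool_pos": TCP position; "ee_rot": TCP orientation; "wrist_force": force on the tool from outside, world axes, zero at the start; "wrist_torque": the same for the moment, N m; "width": finger opening in m; "finger_force": force on a finger pad.
Only numpy, scipy, OpenCV 4.12 (cv2) and the standard library are available. Lean on these libraries where they do the work, as an engineer would, in place of code of your own. Each camera call takes 0.05 s, during which the arm holds its last target. There are 200 camera calls.

## Task

The red screw lid of the polishing-wax jar in the bench holder has stuck: break it loose with a short hard twist (anticlockwise from above), spin it off without yanking, leaning on or over-wrenching the jar, and lay the lid, open side down, wholly on the round cork mat. Set it down, do not drop it, and leave the other things on the bench where they are.

Things in the scene. Friction and masses are not known exactly. Their poses are not given: they have to be found in the camera images.
- lid: red ribbed plastic screw lid, round, 60 mm diameter, 30 mm tall, 60 to 110 g, white tick on its top. Origin: centre of its open underside; z up out of its top, x towards the tick. Lower 15 mm a skirt, upper 15 mm solid. Opens anticlockwise seen from above, on a hidden two-start thread, in two stretches: stuck, then free (see seal and jar_rest)
- lid_grip (a point): point on the lid's axis 22 mm above its underside: the height to grip at, across any diameter; lower, fingertips come near the jar's shoulder, 4 mm under the lid. Most times one grasp cannot turn far enough: let go and grip again
- seal (a joint): height of the stiff sprung rubber seal in the jar's mouth, m: under 0.001 while it presses the lid, which is then stuck (some 0.3 to 1.2 N m to turn it, hardest over a ridge, through the first 20 to 45 degrees); about 0.0024 once the lid is loose and has popped up. A loose lid held down by the grip is pushed up by up to 10 N
- jar_rest (a point): point on the jar's axis, about 90 mm above the bench, where the lid's origin is when screwed down; z up. Once loose the lid spins freely with 1 mm play up and down, but lifts off only in a gap about 10 degrees wide, anywhere from 70 to 155 degrees past its starting angle (it differs each time and cannot be seen); just past it is a hard stop. Lid clear of the thread 12 mm up, of the 50 mm wide neck 16 mm up
- jar_seat (a joint): how far the jar is lifted (+) or pressed down (-) in its rubber-cushioned holder, m; 0 at rest, about 3 N per mm. The jar is amber glass, 76 mm wide
- jar (a joint): how far the jar is wrung round in the cushioned holder, rad, + anticlockwise from above; 0 at rest, springs back, about 14 N m per rad
- holder: fixed jar holder: 150 x 120 mm steel base plate 12 mm thick with a green cup of 100 mm diameter, 36 mm tall, in which the jar stands; origin at the centre of its underside, z up
- mat: round cork mat, 130 mm diameter, 6 mm thick, fixed to the bench; origin at the centre of its underside, z up
- chisel_flat: loose stone chisel with blue shank, 180 mm long, lying along its x; leave alone
- chisel_claw: loose dark stone chisel, 180 mm long, lying along its x; leave alone
- mallet: loose wooden mallet lying along its x, 220 mm long, head of 72 mm diameter at +x; leave alone
- sanding_block: loose grey block, 100 x 60 x 30 mm; leave alone
- dust_brush: loose brush lying along its x, 200 mm long; leave alone
- oil_jar: loose small jar with green cap, 56 mm diameter, 90 mm tall; leave alone
- marble_offcut: loose piece of white marble, 90 x 70 x 45 mm; leave alone
Mind the look-alikes: they are no part of the job. Of the things that look like the lid, the largest one is meant. There is more than one size of the mat; the one meant has the size given above.

How it is judged:
By the outcome, as a careful person would: the job done as asked, in the order asked, and still so for the second after the job is handed in, with the robot touching nothing.
It also fails if it takes over 61 s, if anything falls off the work surface, if the arm or the gripper's body presses on something with over 40 N, if the wrist force passes 120 N, or if a joint passes its speed limit or range.

## Working session

There is one attempt and no reset: what is moved stays moved. The work goes in short steps, Python scripts to look and compute and a shell command to move; the robot and the scene stay as the last step left them, time stands still between calls to the robot, and variables do not carry over. Pictures are saved under pics/ and viewed, at most 10 in all, crops included, and the job is handed in when it is done.

```bash
mkdir -p pics; cat > h.py <<'E'
from bench import robot
import numpy as np, cv2
def snap(n,f=None):
    p,d=robot.snapshot(n)
    if f: cv2.imwrite('pics/'+f,p[:,:,::-1])
    return p,d
def cloud(n,d):
    c=robot.calibration(n);K=c['mtx'];T=c['extrinsics']
    v,u=np.mgrid[:d.shape[0],:d.shape[1]]
    P=np.stack([(u-K[0,2])/K[0,0]*d,(v-K[1,2])/K[1,1]*d,d],-1)
    W=P@T[:3,:3].T+T[:3,3]; W[d==0]=np.nan
    return W
E
python3 - <<'E'
from h import *
for n in('top','scene'):
    p,d=snap(n,n+'0.png');W=cloud(n,d)
    np.savez(n+'0.npz',p=p,W=W)
    for q in('lid','mat','holder','oil_jar'):
        for b in robot.boxes_of(q,n)[:4]:
            l,t,r,bb=b['bbox'];u,v=int((l+r)/2),int((t+bb)/2)
            print(n,q,np.round(b['bbox']),round(b['p'],2),np.round(W[v,u],3))
o=robot.get_obs();print(o)
E
```

```text
top lid [242. 194. 267. 218.] 0.85 [0.548 0.075 0.119]
top lid [301. 231. 317. 247.] 0.74 [ 0.465 -0.065  0.02 ]
top lid [241. 262. 255. 278.] 0.47 [0.392 0.097 0.02 ]
top lid [222. 180. 288. 242.] 0.38 [0.533 0.073 0.117]
top mat [352. 199. 402. 251.] 0.95 [ 0.499 -0.246  0.005]
top mat [373. 266. 442. 334.] 0.71 [ 0.302 -0.318  0.01 ]
top holder [223. 181. 288. 245.] 0.64 [0.53  0.073 0.124]
top oil_jar [ 88. 174. 117. 196.] 0.56 [0.614 0.456 0.09 ]
scene lid [274. 192. 294. 215.] 0.74 [0.552 0.063 0.122]
scene lid [257. 208. 313. 250.] 0.67 [0.571 0.05  0.032]
scene lid [232. 234. 244. 249.] 0.64 [ 0.48  -0.069  0.023]
scene mat [103. 243. 165. 298.] 0.91 [ 0.3   -0.323  0.009]
scene mat [182. 270. 227. 308.] 0.75 [ 0.508 -0.252  0.008]
scene holder [258. 208. 310. 249.] 0.77 [0.57  0.046 0.039]
scene oil_jar [354. 151. 372. 176.] 0.96 [0.625 0.452 0.066]
{'time': 0.5, 'joint_positions': array([ 1.01089381e+00,  8.72390263e-02,  1.37077204e+00,  6.55610440e-06,
        1.68360876e+00, -1.03113537e-01]), 'qvel': array([-1.23516352e-03, -1.49123004e-03, -7.97991371e-04,  1.10894788e-03,
        1.89379297e-05,  2.92336450e-05]), 'joint_torque': array([-7.40850774e-04, -3.39630604e+01, -3.02263641e+01,  7.17043108e-02,
        2.44285591e-02, -1.96543215e-05]), 'tool_pos': array([0.24259134, 0.49359754, 0.23044793]), 'ee_rot': array([-3.14156629e+00, -9.27686080e-06,  2.68480441e+00]), 'wrist_force': array([0.40024421, 1.13572947, 1.00432247]), 'wrist_torque': array([0.0299407 , 0.02051719, 0.06824982]), 'finger_force': 0.0, 'width': 0.09383889823558965}
```

```bash
python3 - <<'E'
from h import *
z=np.load('top0.npz');W=z['W'];p=z['p'].astype(int)
def circ(m,name):
    pts=np.argwhere(m)[:,::-1].astype(np.int32)
    (c,r)=cv2.minEnclosingCircle(pts)
    v,u=pts[:,1],pts[:,0];w=W[v,u]
    lo,hi=np.nanpercentile(w,2,axis=0),np.nanpercentile(w,98,axis=0)
    print(name,len(pts),np.round(np.nanmedian(w,0),4),'mid',np.round((lo+hi)/2,4),'size',np.round(hi-lo,4))
red=(p[...,0]>p[...,1]+60)&(p[...,0]>p[...,2]+60)
vv,uu=np.mgrid[:420,:560]
circ(red&(abs(uu-254)<15)&(abs(vv-206)<15)&(W[...,2]>.1),'lid')
circ((abs(uu-254)<18)&(abs(vv-206)<18)&(W[...,2]>.11),'lidz')
for n,b in(('m1',(352,199,402,251)),('m2',(373,266,442,334))):
    m=(uu>=b[0])&(uu<=b[2])&(vv>=b[1])&(vv<=b[3])&(W[...,2]>.003)&(W[...,2]<.02)
    print(p[(b[1]+b[3])//2,(b[0]+b[2])//2]); circ(m&(p[...,0]>p[...,2]+30),n)
im=cv2.imread('pics/top0.png');a=cv2.resize(im[150:350,60:460],(800,400))
cv2.imwrite('pics/top0c.png',a)
b=cv2.imread('pics/scene0.png');cv2.imwrite('pics/scene0c.png',b)
E
```

```text
lid 458 [0.5456 0.0751 0.1199] mid [0.5462 0.0748 0.1201] size [0.0534 0.0539 0.0118]
lidz 472 [0.5457 0.0748 0.1198] mid [0.5458 0.0748 0.1197] size [0.0542 0.0539 0.0125]
[202 147  96]
m1 1505 [ 0.5021 -0.2455  0.0061] mid [ 0.5009 -0.246   0.0075] size [0.1249 0.1195 0.0087]
[198 145  97]
m2 3591 [ 0.3018 -0.317   0.0077] mid [ 0.3011 -0.318   0.0087] size [0.1631 0.165  0.0106]
```

View pics/top0c.png

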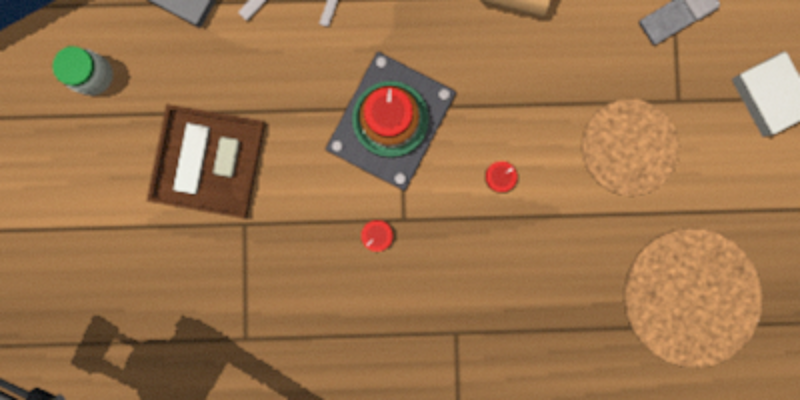

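View pics/scene0c.png

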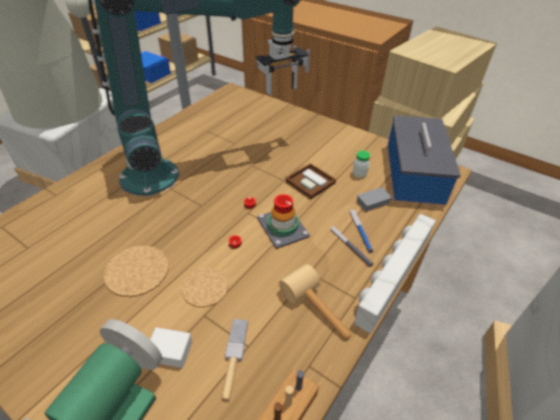

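The lid is the tall one at top0c (388,110), its tick pointing to +x (up in the image); the two small red caps are look-alikes. The 130 mm mat is the smaller one at (630,147), around (0.501, -0.246). I'm moving above the lid with the wrist wound clockwise, to leave room for a long anticlockwise turn.

```bash
for i in 1 2 3; do python3 -m handwheel '[[[0,0,-0.09],[0.4,-0.56,-0.08],0],[[0,0,-0.09],[0.4,-0.56,-0.08],0],[[0,0,-0.09],[0.4,-0.56,-0.08],0],[[0,0,-0.09],[0.4,-0.56,-0.08],0],[[0,0,-0.09],[0.4,-0.56,-0.08],0]]'; done; for i in 1 2; do python3 -m handwheel '[[[0,0,-0.09],[0,0,0],0],[[0,0,-0.09],[0,0,0],0],[[0,0,-0.09],[0,0,0],0],[[0,0,-0.09],[0,0,0],0],[[0,0,-0.09],[0,0,0],0]]';done
python3 - <<'E'
from h import *
o=robot.get_obs();print(o['joint_positions'],o['ee_rot'])
p,d=snap('scene','s1.png')
im=cv2.imread('pics/s1.png')[130:290,190:400];cv2.imwrite('pics/s1c.png',cv2.resize(im,None,fx=3.5,fy=3.5))
E
```

```text
time: 1.0
tool_pos: [0.3432, 0.3525, 0.2105]
ee_rot: [3.141, -0.0, 1.972]
wrist_force: [-0.7, 0.5, 0.1]
width: 0.094
finger_force: 0.0
time: 1.5
tool_pos: [0.4433, 0.2124, 0.1906]
ee_rot: [3.141, -0.0, 1.265]
wrist_force: [0.9, -0.4, 0.5]
width: 0.0938
finger_force: 0.0
time: 2.0
tool_pos: [0.5433, 0.0723, 0.1705]
ee_rot: [3.141, -0.0, 0.558]
wrist_force: [-0.8, 0.4, -0.3]
width: 0.0938
finger_force: 0.0
time: 2.5
tool_pos: [0.5427, 0.0735, 0.1705]
ee_rot: [3.142, -0.0, -0.149]
wrist_force: [0.4, -0.5, -0.5]
width: 0.094
finger_force: 0.0
time: 3.0
tool_pos: [0.5426, 0.0736, 0.1705]
ee_rot: [3.142, -0.0, -0.855]
wrist_force: [-0.4, 0.4, 0.1]
width: 0.0936
finger_force: 0.0
[ 3.13533114e-02  1.01207109e-01  1.47443616e+00 -3.15691800e-05
  1.56595833e+00  2.45744339e+00] [ 3.14156577e+00 -1.88111404e-05 -8.55293594e-01]
```

View pics/s1c.png

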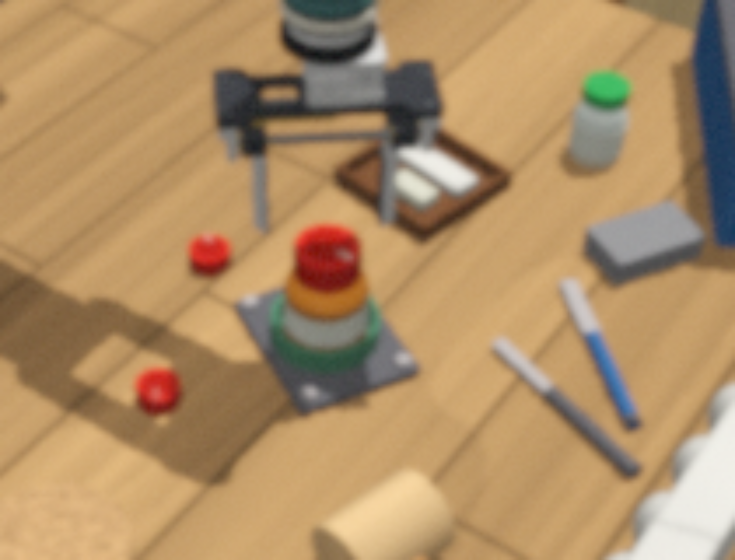

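The gripper is just above the lid, which stands between the fingertips and clear of them. I'll cross-check the lid centre with the scene camera, then descend.

```bash
python3 - <<'E'
from h import *
for n,b in(('scene',(272,190,296,217)),('top',(240,192,269,220))):
    z=np.load(n+'0.npz');W=z['W'];p=z['p'].astype(int)
    vv,uu=np.mgrid[:420,:560]
    red=(p[...,0]>p[...,1]+60)&(uu>b[0])&(uu<b[2])&(vv>b[1])&(vv<b[3])
    m=red&(W[...,2]>.117)&(W[...,2]<.126);w=W[m]
    print(n,m.sum(),(w.max(0)+w.min(0))/2,np.ptp(w,0),w.mean(0))
    m=red&(W[...,2]>.093)&(W[...,2]<.126);w=W[m]
    from scipy.optimize import least_squares
    if n=='scene':
        s=W[red&(W[...,2]>.095)&(W[...,2]<.114)]
        f=least_squares(lambda c:np.hypot(s[:,0]-c[0],s[:,1]-c[1])-.030,[.546,.075],loss='soft_l1',f_scale=.002);print(len(s),f.x)
E
```

```text
scene 218 [0.54600703 0.07462624 0.12137746] [0.05945273 0.05740627 0.0087084 ] [0.5466667  0.07390336 0.12102051]
82 [0.5446834  0.07671994]
top 388 [0.54660631 0.0749515  0.12150263] [0.05721008 0.05915056 0.00896677] [0.54635055 0.07469685 0.12041261]
```

```bash
python3 -m handwheel '[[[0,0,0],[0.07,0.03,0],0],[[0,0,0],[0,0,-0.4],0],[[0,0,0],[0,0,-0.3],0],[[0,0,0],[0,0,-0.25],0],[[0,0,0],[0,0,-0.1],0]]';python3 -m handwheel '[[[0,0,0],[0,0,0],0.2],[[0,0,0],[0,0,0],0.3],[[0,0,0],[0,0,0],0.33],[[0,0,0],[0,0,0],0.345],[[0,0,0],[0,0,0],0.345]]'
```

```text
time: 3.55
tool_pos: [0.545, 0.0751, 0.1157]
ee_rot: [3.139, 0.002, -0.849]
wrist_force: [-0.1, 0.1, 0.5]
width: 0.0942
finger_force: 0.0
time: 4.05
tool_pos: [0.5464, 0.0751, 0.1186]
ee_rot: [-3.141, -0.001, -0.849]
wrist_force: [0.6, -0.0, -0.2]
width: 0.0621
finger_force: 0.0
```

```bash
python3 -m handwheel '[[[0,0,0],[0,0,0],0.37],[[0,0,0],[0,0,0],0.4]]';python3 -m handwheel '[[[0,0,0],[0,0,0],1],[[0,0,0],[0,0,0],1]]'; python3 -c "
from h import *
o=robot.get_obs();print(o['wrist_torque'],o['joint_positions'][5])"
```

```text
time: 4.25
tool_pos: [0.5465, 0.0753, 0.1184]
ee_rot: [-3.141, -0.001, -0.849]
wrist_force: [0.7, -0.0, 0.0]
width: 0.0591
finger_force: 30.0
time: 4.45
tool_pos: [0.5464, 0.0752, 0.1183]
ee_rot: [-3.141, -0.0, -0.849]
wrist_force: [0.6, 1.5, 0.6]
width: 0.0596
finger_force: 30.0
[ 0.16283292 -0.04324635 -0.00562885] 2.45413662819178
```

```bash
python3 -m handwheel '[[[0,0,0.09],[0,0,0],1],[[0,0,0.09],[0,0,0],1],[[0,0,0.09],[0,0,0],1]]'; python3 -c "
from h import *
o=robot.get_obs();print(o['wrist_torque'],o['joint_positions'][5])"
```

```text
time: 4.75
tool_pos: [0.5465, 0.0752, 0.1183]
ee_rot: [-3.141, -0.001, -0.422]
wrist_force: [0.9, 0.9, 1.8]
width: 0.0594
finger_force: 30.0
[ 0.18191106 -0.13025422 -0.63089453] 2.0261909973407257
```

```bash
for i in 1 2; do python3 -m handwheel '[[[0,0,0.09],[0,0,0],1]]'; python3 -c "
from h import *
o=robot.get_obs();print(o['wrist_torque'],o['joint_positions'][5])"; done
```

```text
time: 4.85
tool_pos: [0.5467, 0.0748, 0.1187]
ee_rot: [3.141, -0.002, -0.279]
wrist_force: [1.0, -0.2, 3.9]
width: 0.0594
finger_force: 30.0
[-0.06631518  0.03075318 -0.06261828] 1.8834901149166305
time: 4.95
tool_pos: [0.5467, 0.0749, 0.1191]
ee_rot: [3.141, -0.002, -0.137]
wrist_force: [1.3, -0.5, 3.9]
width: 0.0597
finger_force: 30.0
[-0.00915007  0.15244495 -0.08337183] 1.7416531766358805
```

The torque fell from 0.63 to 0.06 N m and the seal is pushing up at 4 N, so the lid is loose. I'll raise it a little to find the play.

```bash
cat > r.py <<'E'
from h import *
o=robot.get_obs();print('T',np.round(o['wrist_torque'],2),'F',np.round(o['wrist_force'],1),'deg',round(np.degrees(o['ee_rot'][2]+.849),1))
E
for i in 1 2 3 4; do python3 -m handwheel '[[[0,0,0.03],[0,0,0.01],1],[[0,0,0],[0,0,0],1]]' | grep tool; python3 r.py; done
```

```text
tool_pos: [0.5466, 0.075, 0.1193]
T [-0.04  0.08  0.07] F [-0.  -0.5  3. ] deg 43.2
tool_pos: [0.5464, 0.075, 0.1194]
T [-0.04  0.07 -0.05] F [ 1.2 -0.8  2.7] deg 45.8
tool_pos: [0.5461, 0.075, 0.1196]
T [-0.07  0.06  0.01] F [0.3 0.1 2.3] deg 48.5
tool_pos: [0.5459, 0.075, 0.1198]
T [-0.09  0.12 -0.04] F [0.7 0.1 1.4] deg 51.2
```

```bash
for i in 1 2 3 4 5; do python3 -m handwheel '[[[0,0,0.04],[0,0,0.01],1],[[0,0,0],[0,0,0],1]]' | grep tool; python3 r.py; done
```

```text
tool_pos: [0.5458, 0.075, 0.1201]
T [-0.07  0.17  0.01] F [-0.1 -0.   0.3] deg 54.8
tool_pos: [0.5457, 0.0751, 0.1205]
T [-0.09  0.2  -0.02] F [ 0.4 -0.2 -0.3] deg 58.3
tool_pos: [0.5457, 0.0752, 0.1208]
T [ 0.01  0.05 -0.04] F [ 0.3 -0.6 -0.5] deg 61.9
tool_pos: [0.5457, 0.0752, 0.1214]
T [-0.03  0.13 -0.04] F [ 0.1 -0.9 -1.3] deg 65.5
tool_pos: [0.5458, 0.0751, 0.122]
T [-0.03  0.12  0.01] F [ 0.6  0.6 -1.3] deg 69.1
```

```bash
python3 -m handwheel '[[[0,0,0],[0,0,0.01],1],[[0,0,0],[0,0,0],1]]' | grep tool; python3 r.py; for i in 1 2 3 4 5; do python3 -m handwheel '[[[0,0,0.03],[0,0,0],1],[[0,0,0],[0,0,0],1]]' | grep tool; python3 r.py; done
```

```text
tool_pos: [0.5458, 0.0751, 0.1225]
T [ 0.02  0.14 -0.02] F [-0.7  0.2 -3.1] deg 69.2
tool_pos: [0.5459, 0.0751, 0.1225]
T [-0.06  0.09 -0.02] F [-0.2 -0.1 -2.7] deg 71.9
tool_pos: [0.546, 0.0751, 0.1227]
T [-0.06  0.06  0.  ] F [ 1.  -0.2 -2.8] deg 74.6
tool_pos: [0.546, 0.0751, 0.1227]
T [-0.11  0.09 -0.03] F [ 0.2 -0.4 -3.4] deg 77.3
tool_pos: [0.546, 0.0751, 0.1228]
T [-0.11  0.08 -0.09] F [ 0.1 -0.1 -4.4] deg 80.0
tool_pos: [0.546, 0.0751, 0.1229]
T [-0.1   0.08 -0.04] F [ 0.3  0.  -4.3] deg 82.6
```

```bash
python3 -m handwheel '[[[0,0,0.03],[0,0,-0.01],1],[[0,0,0],[0,0,0],1]]' | grep tool; python3 r.py; for i in 1 2 3 4 5 6; do python3 -m handwheel '[[[0,0,0.03],[0,0,0],1],[[0,0,0],[0,0,0],1]]' | grep tool; python3 r.py; done
```

```text
tool_pos: [0.5461, 0.0751, 0.1226]
T [-0.06  0.08  0.01] F [-0.7 -0.2 -2.5] deg 85.3
tool_pos: [0.5461, 0.0752, 0.1226]
T [-0.06  0.08 -0.01] F [ 0.4 -0.5 -2.5] deg 88.0
tool_pos: [0.5459, 0.0752, 0.1227]
T [0.02 0.26 0.01] F [ 0.3  0.2 -2.1] deg 90.7
tool_pos: [0.5465, 0.0751, 0.1231]
T [-0.11  0.13 -0.02] F [ 0.2 -0.2 -1.2] deg 93.4
tool_pos: [0.5464, 0.0751, 0.123]
T [-0.15  0.1   0.  ] F [ 0.1 -0.  -1. ] deg 96.1
tool_pos: [0.5467, 0.0752, 0.123]
T [ 0.   -0.09 -0.03] F [ 0.5  1.  -0.5] deg 98.8
tool_pos: [0.5467, 0.0752, 0.1229]
T [ 0.   -0.16 -0.28] F [ 1.6  0.3 -1.1] deg 101.5
```

The pull vanished at about 92–99° and the stop shows at 101°, so the gap lies between them. I'll back up 5° and lift gently.

```bash
python3 -m handwheel '[[[0,0,-0.05],[0,0,0],1],[[0,0,0],[0,0,0],1]]' | grep tool; python3 r.py; for i in 1 2 3; do python3 -m handwheel '[[[0,0,0],[0,0,0.015],1],[[0,0,0],[0,0,0.015],1],[[0,0,0],[0,0,0],1]]' | grep tool; python3 r.py; done
```

```text
tool_pos: [0.5462, 0.0751, 0.1227]
T [-0.    0.05 -0.04] F [ 0.5  0.1 -0.2] deg 97.1
tool_pos: [0.5461, 0.0751, 0.124]
T [-0.03 -0.04 -0.03] F [ 1.2 -0.1 -1.2] deg 97.2
tool_pos: [0.5461, 0.0752, 0.1256]
T [ 0.02 -0.08 -0.04] F [ 0.7  1.1 -1.7] deg 97.2
tool_pos: [0.5461, 0.0752, 0.1272]
T [-0.02 -0.04 -0.02] F [ 1.  -0.3 -1.7] deg 97.2
```

Lifting freely (the weight only). I'll keep going well clear of the neck.

```bash
for i in 1 2; do python3 -m handwheel '[[[0,0,0],[0,0,0.04],1],[[0,0,0],[0,0,0.04],1],[[0,0,0],[0,0,0.04],1],[[0,0,0],[0,0,0],1]]' | grep tool; python3 r.py; done;  python3 -m handwheel '[[[0,0,0],[0,0,0.1],1],[[0,0,0],[0,0,0.2],1],[[0,0,0],[0,0,0.3],1],[[0,0,0],[0,0,0.3],1],[[0,0,0],[0,0,0.3],1]]'; python3 r.py
python3 - <<'E'
from h import *
p,d=snap('scene','s2.png')
im=cv2.imread('pics/s2.png')[130:310,100:400];cv2.imwrite('pics/s2c.png',cv2.resize(im,None,fx=2.6,fy=2.6))
E
```

```text
tool_pos: [0.5463, 0.0751, 0.1336]
T [-0.05  0.08  0.03] F [ 0.1 -0.9 -1.3] deg 97.2
tool_pos: [0.5463, 0.0751, 0.1395]
T [ 0.01  0.11 -0.03] F [ 1.2  0.2 -0.9] deg 97.2
time: 11.75
tool_pos: [0.5465, 0.0751, 0.2013]
ee_rot: [3.14, -0.001, 0.847]
wrist_force: [0.2, -0.2, -1.1]
width: 0.0594
finger_force: 30.0
T [-0.07  0.12  0.  ] F [ 0.2 -0.2 -1.1] deg 97.2
```

View pics/s2c.png

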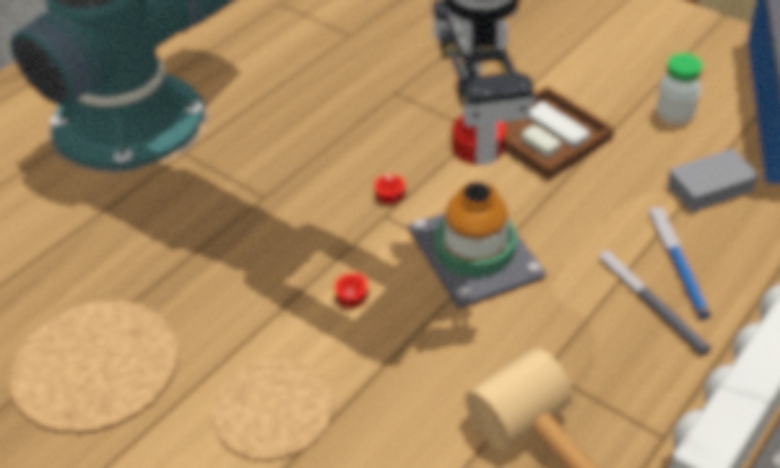

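The lid is held off the jar, its neck bare, at (480,135). The jar stands upright in its holder and the smaller mat at (270,410) is free. I'm carrying the lid there.

```bash
python3 -m handwheel '[[[0,0,0],[-0.03,-0.25,0],1],[[0,0,0],[-0.07,-0.5,0],1],[[0,0,0],[-0.08,-0.55,0],1],[[0,0,0],[-0.08,-0.55,0],1],[[0,0,0],[-0.08,-0.55,0],1]]' | grep tool;python3 -m handwheel '[[[0,0,0],[-0.08,-0.55,0],1],[[0,0,0],[-0.08,-0.55,0],1],[[0,0,0],[-0.08,-0.55,0],1],[[0,0,0],[-0.08,-0.55,0],1],[[0,0,0],[-0.08,-0.55,0],1]]' | grep tool; python3 -m handwheel '[[[0,0,0],[-0.08,-0.55,0],1],[[0,0,0],[-0.08,-0.55,-0.3],1],[[0,0,0],[-0.08,-0.4,-0.5],1],[[0,0,0],[0,-0.12,-0.5],1],[[0,0,0],[0,0,-0.5],1]]' | grep tool;  python3 -m handwheel '[[[0,0,0],[0,0,-0.5],1],[[0,0,0],[0,0,-0.4],1],[[0,0,0],[0,0,-0.2],1],[[0,0,0],[0,0,0],1]]'; python3 r.py
```

```text
tool_pos: [0.5281, -0.0466, 0.1981]
tool_pos: [0.5079, -0.1841, 0.1981]
tool_pos: [0.4957, -0.2652, 0.1072]
time: 13.7
tool_pos: [0.4953, -0.2629, 0.0517]
ee_rot: [-3.137, 0.001, 0.846]
wrist_force: [0.5, -1.1, -1.2]
width: 0.0596
finger_force: 30.0
T [-0.09  0.12  0.04] F [ 0.5 -1.1 -1.2] deg 97.1
```

```bash
python3 -m handwheel '[[[0,0,0],[0.12,0.34,0],1],[[0,0,0],[0,0,-0.12],1],[[0,0,0],[0,0,-0.12],1],[[0,0,0],[0,0,-0.04],1],[[0,0,0],[0,0,0],1]]' | grep tool; python3 r.py; for i in 1 2 3 4; do python3 -m handwheel '[[[0,0,0],[0,0,-0.014],1],[[0,0,0],[0,0,0],1]]' | grep tool; python3 r.py; done
```

```text
tool_pos: [0.5027, -0.2467, 0.0395]
T [-0.02  0.13  0.02] F [-0.2 -1.5 -0.8] deg 97.2
tool_pos: [0.5031, -0.2467, 0.0394]
T [-0.    0.14  0.01] F [-0.9  0.5 -0.1] deg 97.2
tool_pos: [0.5031, -0.2465, 0.0387]
T [-0.03  0.15 -0.01] F [-0.4 -0.6 -0.5] deg 97.2
tool_pos: [0.5031, -0.2464, 0.0378]
T [-0.04  0.11 -0.  ] F [-1.  -0.1 -0.2] deg 97.2
tool_pos: [0.5031, -0.2463, 0.0371]
T [-0.07  0.13  0.03] F [ 0.7 -0.6 -1.1] deg 97.2
```

```bash
for i in 1 2 3 4 5 6; do python3 -m handwheel '[[[0,0,0],[0,0,-0.014],1],[[0,0,0],[0,0,0],1]]' | grep tool; python3 r.py; done
```

```text
tool_pos: [0.503, -0.2463, 0.0364]
T [-0.07  0.16 -0.04] F [-0.2  0.5 -0.1] deg 97.2
tool_pos: [0.5031, -0.2463, 0.0357]
T [-0.1   0.12  0.05] F [ 0.   0.3 -0.7] deg 97.2
tool_pos: [0.503, -0.2463, 0.035]
T [-0.07  0.1   0.  ] F [ 0.3 -0.7 -0.2] deg 97.2
tool_pos: [0.503, -0.2463, 0.0343]
T [ 0.02  0.13 -0.03] F [-0.3  0.3 -1.2] deg 97.2
tool_pos: [0.5031, -0.2464, 0.0341]
T [ 0.04  0.3  -0.  ] F [-1.   0.8  0.9] deg 97.2
tool_pos: [0.5031, -0.2464, 0.0341]
T [0.2  0.52 0.01] F [-2.3  1.3  5.1] deg 97.2
```

Contact is at TCP z = 0.034, as predicted. I'll release gradually, retreat upward, and look.

```bash
python3 -m handwheel '[[[0,0,0],[0,0,0.01],1],[[0,0,0],[0,0,0],0.34],[[0,0,0],[0,0,0],0.3],[[0,0,0],[0,0,0],0.15],[[0,0,0],[0,0,0],0.1]]'; python3 -m handwheel '[[[0,0,0],[0,0,0],0.1],[[0,0,0],[0,0,0.2],0.1],[[0,0,0],[0,0,0.5],0.1],[[0,0,0],[0,0,1],0.1],[[0,0,0],[0,0,1],0]]';python3 -m handwheel '[[[0,0,0],[-0.7,0.7,0.3],0],[[0,0,0],[-0.7,0.7,0],0],[[0,0,0],[-0.7,0.7,0],0],[[0,0,0],[-0.7,0.7,0],0],[[0,0,0],[0,0,0],0]]'
python3 - <<'E'
from h import *
p,d=snap('top','t3.png');W=cloud('top',d);p=p.astype(int)
z=(W[...,2]>.02)&(W[...,2]<.06)&(p[...,0]>p[...,1]+60)&(abs(W[...,1]+.246)<.08)
w=W[z];print(z.sum(),(w.max(0)+w.min(0))/2,np.ptp(w,0),np.median(w,0))
im=cv2.imread('pics/t3.png')
cv2.imwrite('pics/t3c.png',cv2.resize(im[150:350,60:460],(800,400)))
E
```

```text
time: 16.7
tool_pos: [0.5031, -0.2464, 0.0332]
ee_rot: [-3.142, -0.0, 0.847]
wrist_force: [0.5, 0.5, -0.5]
width: 0.0782
finger_force: 0.0
time: 17.2
tool_pos: [0.5024, -0.2459, 0.1697]
ee_rot: [-3.14, 0.0, 0.847]
wrist_force: [1.1, -0.1, 0.2]
width: 0.0898
finger_force: 0.0
time: 17.7
tool_pos: [0.3607, -0.1043, 0.1833]
ee_rot: [-3.141, -0.001, 0.85]
wrist_force: [-0.2, -0.1, 1.6]
width: 0.094
finger_force: 0.0
469 [ 0.69243094 -0.27205051  0.03839957] [0.43910902 0.10783908 0.03662077] [ 0.50623876 -0.25080081  0.03602353]
```

View pics/t3c.png

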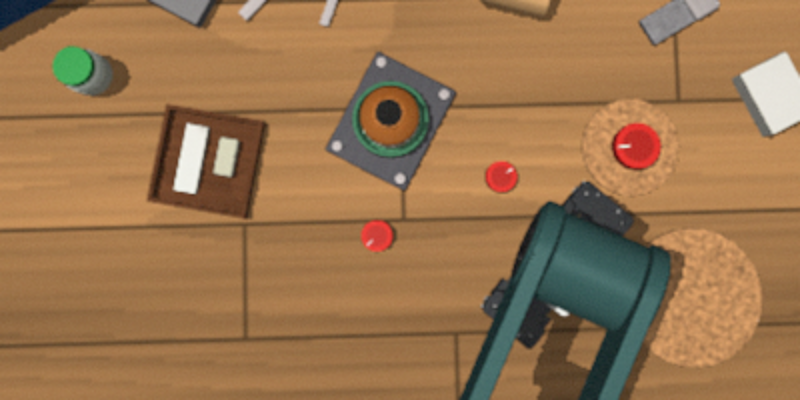

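The lid lies open side down at (638,147) on the smaller mat, its top at z = 0.036, wholly inside the mat. The jar is upright and the other things in view are where they were.

```bash
python3 -c "
from bench import robot
print(robot.close_job())"
```

```text
the job is handed in; nothing more can be done
None
```

I broke the lid loose, spun it off and set it open side down, wholly on the 130 mm cork mat; I handed the job in at about 18 s, and the final top view showed the jar upright and nothing else in view moved.

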